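# Close the buffing hood and unlock the power lever

## Task

Get the bench buffing machine running: first swing the buffing box's hood all the way shut, then draw back the spring-loaded locking collar on the switch box's lever and, with the collar drawn back, flip the lever right over to its other side, letting the collar drop back into lock there. Never switch over while the hood is open, and leave the jar, the brush and the gem tray where they are.

Things in the scene. Friction and masses are not known exactly. Their poses are not given: they have to be found in the camera images.
- switch_box: Grey painted console fixed to the bench, 155 (x) by 170 (y) by 122 mm high. Origin: centre of its underside, x from -75 to +80 mm. Its face towards -x slopes at 45 degrees, rising from 27 mm high at x = -75 to 122 mm at x = +20; it looks to -x and up. The lever's pivot lies 60 mm straight above the origin.
- lever_pivot (a point): The lever's pivot, inside the box, 30 mm below the sloping face. Its z points square out of the face, (-0.707, 0, 0.707) in the box's frame: the lever's direction at mid-swing. Its x points up the slope, its y is the box's y. The lever swings in this y-z plane, from 0.45 rad towards +y (off) to 0.45 rad towards -y (on).
- hump_top (a point): Middle of the top of the dark steel hump that stands on the face between the lever's two places, 51 mm from the pivot, 21 mm above the face; 19 mm wide along the box's y, 20 mm along the slope. Two lower stops, 13 mm above the face, stand at y = +-35 mm, outside the lever's places.
- lever (a joint): Lever angle: 0 = leaning to the box's +y (start, off), 0.9 rad = leaning to its -y (on). Light friction, stays where left. With the collar seated the hump blocks it (about 0.05 rad of play at either side). It frees when the collar is drawn back by 8 mm or more.
- collar (a joint): How far the collar is drawn back along the lever, away from the pivot: 0 = seated, stop at 0.020 m. A spring returns it: 5 N when seated, 7 N at the stop. Let go away from the middle of the swing, it drops back beside the hump.
- collar_neck (a point): Point on the lever's axis in the collar's neck, 80 mm from the pivot when seated; z runs outward along the lever. Round the 10 mm lever shaft the collar has, going outward: square foot 18 mm wide, from 35 to 25 mm inward of this point; round neck 16 mm in diameter, from 25 inward to 20 outward; round flange 42 mm in diameter, 20 to 27 outward. Fingers astride the neck can hook the flange.
- lever_tip (a point): Centre of the black ball (18 mm diameter) at the lever's end, 140 mm from the pivot.
- buff_box: Green open-topped sheet-metal box, fixed to the bench, 150 (x) by 170 (y) by 100 mm high, with a buffing wheel inside and a motor on its +y side that sticks out 25 mm (70 mm in diameter, its axis 50 mm high). Origin: centre of its underside.
- hood (a joint): Hood angle: 0 = shut, flat on the box; 1.4 = widest open. A stiff hinge: it stays where it is left; about 3 N at its free edge moves it.
- hood_hinge (a point): Centre of the hood's hinge, on the top far (+x) edge of the buffing box, 100 mm high; the hinge runs along the box's y.
- hood_edge (a point): Middle of the hood's free edge on its outer face (the upper one when shut), 156 mm from the hinge. The hood is a grey plate 156 by 170 mm, 5 mm thick; the hinge lies in the plane of its inner face. An 18 mm lip hangs from the free edge on the inner side. The point's z points out of the outer face, its x from the free edge to the hinge.
- jar: Amber jar with metal cap, 48 mm in diameter, 55 mm tall, loose bystander; origin at the centre of its underside.
- brush: Wooden-handled brush, 140 mm long, lying, loose bystander; origin under its middle.
- gem_tray: White divided tray, 60 by 60 by 22 mm, loose bystander; origin at the centre of its underside.
Mind the look-alikes: they are no part of the job. Of the things that look like the switch_box, the larger one is meant.

How it is judged (in metres and radians):
On the way, in this order (a step that is already met when the one before it is completed fails the run):
1. the hood is shut while the lever is still off (value of joint hood below 0.06 rad and value of joint lever below 0.2 rad), for 0.2 s.
2. the collar is drawn back by over 7 mm while the lever is still on its off side (value of joint collar above 0.007 m and value of joint lever below 0.25 rad), for 0.05 s.
3. the lever is flipped to its on side (value of joint lever above 0.75 rad), for 0.1 s.
At the end, for the whole second after the job is handed in: The hood is shut (within 0.06 rad), the lever rests on its on side (beyond 0.8 rad) and the collar has dropped back to within 3 mm of its seat (value of joint hood below 0.06 rad and value of joint lever above 0.8 rad and value of joint collar below 0.003 m and velocity of joint lever between -0.05 and 0.05 rad/s); the robot touches nothing.
It fails at once if the lever is switched over (past 0.45 rad) while the hood is open (over 0.15 rad) (value of joint lever above 0.45 rad and value of joint hood above 0.15 rad).
It fails at once if the jar, the brush or the gem tray is moved by more than 30 mm (distance of any of jar, brush, gem_tray from where it was at the start of the episode above 0.03 m).
It also fails if it takes over 58 s, if anything falls off the work surface, if the arm or the gripper's body presses on something with over 40 N, if the wrist force passes 120 N, or if a joint passes its speed limit or range.

## Robot

A 6-joint arm with a two-finger parallel gripper is mounted at the origin on the work surface. World frame = base frame: x ahead of the robot, y to its left, z up, the work surface at z = 0. Lengths are in mm, angles in rad, forces in N, time in s.
With the tool pointing down it reaches from about 350 to 875 mm from the base axis. Payload 4.2 kg.
Tool frame: the origin (TCP) lies midway between the tips of the shut fingers; the grasp point (between the pads) lies 19 mm behind it; z points along the fingers, y is the line along which they close (so a half turn about z gives the same grasp; the last joint's range is limited). The gripper opens to 85 mm and grips with 20 to 120 N. Pads are 22 mm wide; open, the fingers measure 114 mm over their backs; the gripper's body (76 mm by 85 mm) begins 54 mm behind the grasp point. The pads swing forward as they close: fully open they stand 13 mm farther back than shut.
Start: joints at [1.515, 0.385, 0.008, 0, -1.194, -0.259], TCP at [193.484, 594.275, 231.312] pointing down, gripper open.
Joint ranges: [-3.14, 3.14], [-1.21, 2.06], [-1.07, 1.41], [-3.16, 2.05], [-2.99, -0.16], [-3.1, 3.1]. Speed limits (rad/s): [2.79, 2.79, 3.14, 3.14, 3.14, 3.14].

## Interface

Orientations are given as a unit quaternion [x, y, z, w].
In Python, from bench import arm gives the robot as it stands. The module is installed in compiled form; this text tells all that it offers.
- The arm moves only by the shell command python3 -m handwheel 'ROWS' [OPENING]. ROWS is JSON, a list of rows, each an object of numbers: "x", "y", "z": the shift along the world's x, y, z each as a share of 20 cm, from -1 to 1; "ax", "ay", "az": the turn, a rotation vector about the world's x, y, z each as a share of 90 degrees, from -1 to 1. In form: [{"x": .., "y": .., "z": .., "ax": .., "ay": .., "az": ..}, ...]. A call has exactly 8 rows; each row shifts and turns the commanded pose from where the row before left it; what a row does not reach is not made up. A row lasts 1/10 s, in which the tool goes at most 50 mm and 8.59 degrees, less where a joint would pass 70% of its speed; a pose out of reach is approached as far as the arm can. A call with a number of a shift or a turn outside -1 to 1 is refused whole. A call with a gripper value outside its range is refused whole. OPENING is the opening, from -1 (shut) to 1 (fully open), set as the call begins (- or left out, the last holds). The fingers move at their own pace and stop on an object; the grip force is fixed at half the most. Time passes only in rows, so rows that do not move let the fingers close, or fill a call up. It gives the time, the measured TCP pose, the force, the opening and the grip force at its end, in the units of the state.
- arm.read_state(): the state, without advancing time (a new reading comes with each control period).
- arm.get_image(name): name is "side" or "top" or "wrist"; returns the picture (420x560x3 uint8, red, green, blue); there is no depth.
- arm.camera_params(name): a dict with "K" (3x3 intrinsics, pixels), "position" and "orientation" of the camera in the world. Camera axes: x right, y down, z forward; pixel columns grow to the right and rows downward; lengths in mm; the calibration is good to about 2 mm. A picture is of the moment at which its call begins: read the wrist's pose just before it. camera_params takes no time and is no camera call; for the wrist camera it gives the pose at the moment of the call.
- arm.job_done(): hands the job in; it is judged then, once.
The state is a dict: "clock": time; "joints": joint angles; "joint_vel": joint speeds; "joint_efforts": joint torques, N m; "position": TCP position; "ee_rot": TCP orientation; "contact_force": force on the tool from outside, world axes, zero at the start; "wrist_torque": the same for the moment, N m; "gripper_width": finger opening in mm; "grasp_force": force on a finger pad.
Only numpy, scipy, OpenCV 4.12 (cv2) and the standard library are available. Lean on these libraries where they do the work, as an engineer would, in place of code of your own. Each camera call takes 0.05 s, during which the arm holds its last target. There are 200 camera calls.

## Working session

There is one attempt and no reset: what is moved stays moved. The work goes in short steps, Python scripts to look and compute and a shell command to move; the robot and the scene stay as the last step left them, time stands still between calls to the robot, and variables do not carry over. Pictures are saved under pics/ and viewed, at most 11 in all, crops included, and the job is handed in when it is done.

```bash
mkdir -p pics
python3 - <<'E'
from bench import arm
import cv2,numpy as np
for n in("side","top"):
    cv2.imwrite(f"pics/{n}0.png",arm.get_image(n)[:,:,::-1]); p=arm.camera_params(n); print(n,np.array(p["K"]).round(1).tolist(),p["position"],p["orientation"])
s=arm.read_state();print(s)
E
```

```text
side [[469.2, 0.0, 283.0], [0.0, 469.2, 213.5], [0.0, 0.0, 1.0]] [ 415.50898351 1029.73266759  827.70266417] [-0.06183251  0.89160585 -0.44739704  0.0324291 ]
top [[486.0, 0.0, 284.7], [0.0, 486.0, 218.0], [0.0, 0.0, 1.0]] [ 312.76613966   45.71611674 1314.08820823] [ 0.72850317 -0.67654002  0.07316535 -0.07888961]
{'clock': 0.1, 'joints': array([ 1.51458784e+00,  3.85479746e-01,  6.78297464e-03, -4.43795953e-04,
       -1.19397742e+00, -2.58622465e-01]), 'joint_vel': array([-0.00027634, -0.00155482,  0.00370232,  0.00230529,  0.00092389,
       -0.00098797]), 'joint_efforts': array([-7.62512700e-04, -3.93323243e+01,  1.88927972e+01,  4.19790924e+00,
       -2.59833956e-03,  2.21642267e-06]), 'position': array([193.34204676, 593.80960957, 230.33761835]), 'ee_rot': array([ 9.87622457e-01, -1.56846926e-01, -1.10333235e-04,  9.54964542e-04]), 'contact_force': array([-0.1476164 ,  0.29703319,  0.53362676]), 'wrist_torque': array([-0.01232051, -0.00050308,  0.00745041]), 'grasp_force': 0.0, 'gripper_width': 85.50242867445554}
```

View pics/side0.png

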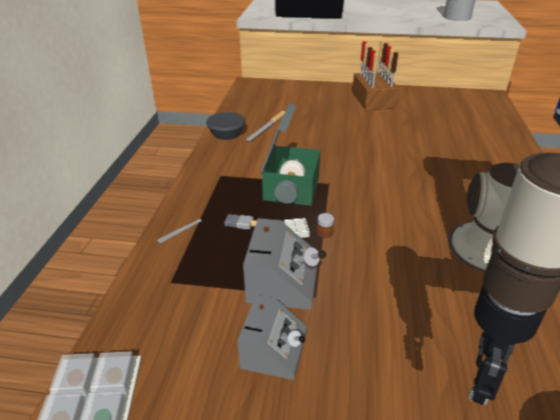

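View pics/top0.png

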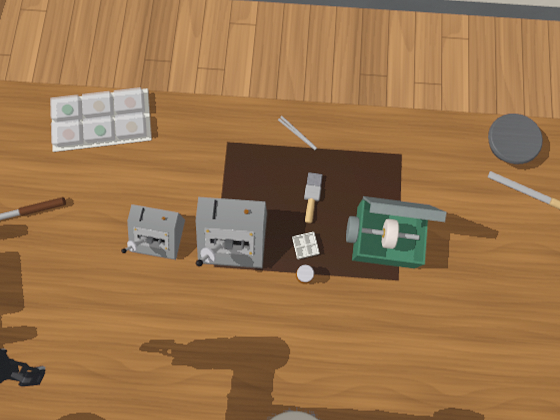

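Run:
```python
import cv2
a=cv2.imread("pics/top0.png")[180:280,190:270];b=cv2.imread("pics/top0.png")[180:280,340:455]
c=cv2.imread("pics/side0.png")[210:310,240:330]
c=cv2.hconcat([cv2.resize(x,None,fx=2.8,fy=2.8,interpolation=2) for x in(a,b,c)]);print(c.shape)
cv2.imwrite("pics/crop.png",c)
```

```text
(280, 798, 3)
```

View pics/crop.png

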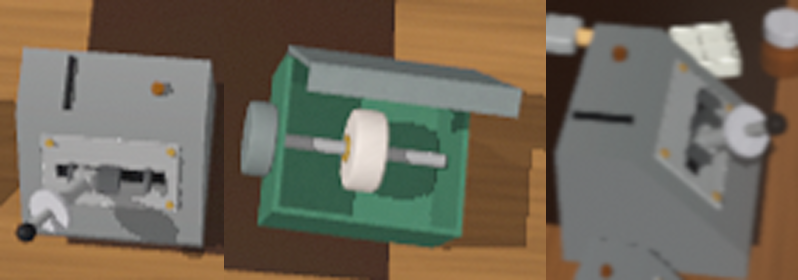

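```bash
cat > h.py <<'E'
from bench import arm
import numpy as np
from scipy.spatial.transform import Rotation as R
def ray(n,px,p=None):
    p=p or arm.camera_params(n)
    d=R.from_quat(p["orientation"]).apply(np.linalg.inv(p["K"])@[px[0],px[1],1]);return np.array(p["position"]),d
def onz(n,px,z,p=None):
    o,d=ray(n,px,p);return o+d*(z-o[2])/d[2]
def proj(n,X,p=None):
    p=p or arm.camera_params(n)
    c=R.from_quat(p["orientation"]).inv().apply(np.atleast_2d(X)-p["position"])@np.array(p["K"]).T;return c[:,:2]/c[:,2:]
def tri(n1,a,n2,b,p1=None,p2=None):
    o,d=ray(n1,a,p1);q,e=ray(n2,b,p2);s=np.linalg.lstsq(np.c_[d,-e],q-o,rcond=None)[0]
    return (o+d*s[0]+q+e*s[1])/2,np.linalg.norm(o+d*s[0]-q-e*s[1])
E
python3 - <<'E'
from h import *
np.set_printoptions(suppress=True,precision=1)
A=lambda u,v:(190+u/2.8,180+v/2.8)
B=lambda u,v:(340+(u-224)/2.8,180+v/2.8)
C=lambda u,v:(240+(u-546)/2.8,210+v/2.8)
for t,(p,z) in dict(sbl=(A(22,48),122),sbr=(A(212,62),122),sfl=(A(18,235),27),sfr=(A(205,247),27),bfl=(B(260,222),100),bfr=(B(462,237),100),hingeL=(B(290,48),100)).items(): print(t,onz("top",p,z))
print("ball",tri("top",A(26,232),"side",C(774,124)));print("flange",tri("top",A(48,210),"side",C(745,130)))
print("hood free left",tri("top",B(308,90),"side",(278,131)),tri("top",B(522,90),"side",(295,106)))
E
```

```text
sbl [610.8 288.7 122. ]
sbr [610.5 116.1 122. ]
sfl [452.  291.3  27. ]
sfr [453.8 113.5  27. ]
bfl [ 484.8 -112.9  100. ]
bfr [ 484.6 -293.7  100. ]
hingeL [ 647.9 -133.4  100. ]
ball (array([441.5, 261.8, 147.7]), np.float64(1.1129780361799997))
flange (array([464.5, 248.5, 126.8]), np.float64(1.0559378563177704))
hood free left (array([ 585.4, -129.5,  235.3]), np.float64(17.512662557442177)) (array([ 577.3, -300.7,  239.9]), np.float64(20.76355546929852))
```

```bash
for i in 1 2 3; do python3 -m handwheel '[{"x":0.0975,"y":-0.166,"z":0.035},{"x":0.0975,"y":-0.166,"z":0.035},{"x":0.0975,"y":-0.166,"z":0.035},{"x":0.0975,"y":-0.166,"z":0.035},{"x":0.0975,"y":-0.166,"z":0.035},{"x":0.0975,"y":-0.166,"z":0.035},{"x":0.0975,"y":-0.166,"z":0.035},{"x":0.0975,"y":-0.166,"z":0.035}]' -1; done
python3 - <<'E'
from h import *
import cv2
cv2.imwrite("pics/side1.png",arm.get_image("side")[:,:,::-1]);cv2.imwrite("pics/wrist1.png",arm.get_image("wrist")[:,:,::-1])
print(arm.camera_params("wrist"),arm.read_state()["joints"])
E
```

```text
{'K': array([[317.76757119,   0.        , 280.42767523],
       [  0.        , 317.76757119, 209.20914691],
       [  0.        ,   0.        ,   1.        ]]), 'position': array([273.36322676, 566.98484199, 373.29080356]), 'orientation': array([-0.57971212,  0.79797771,  0.13320017, -0.09707294])} [ 1.51462050e+00  3.85268246e-01  7.16655059e-03 -2.62226376e-04
 -1.19397067e+00 -2.58599729e-01]invalid input at $[0]: expected keys x, y, z, ax, ay, az
invalid input at $[0]: expected keys x, y, z, ax, ay, az
invalid input at $[0]: expected keys x, y, z, ax, ay, az
```

View pics/wrist1.png

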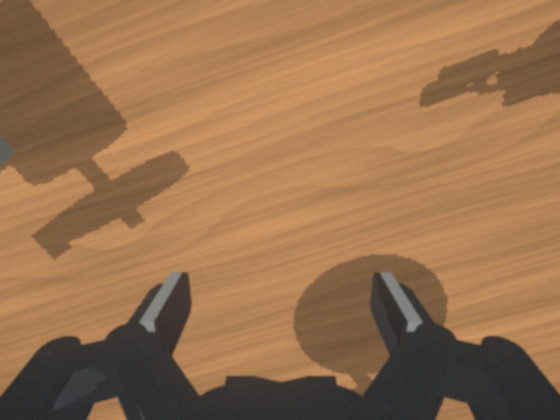

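The picture shows only bare bench between the open fingers (pads near 170,300 and 400,300): the move was refused because all six keys are required. I'll send it again with all of them.

```bash
for i in 1 2 3; do python3 -m handwheel '[{"x":0.0975,"y":-0.166,"z":0.035,"ax":0,"ay":0,"az":0},{"x":0.0975,"y":-0.166,"z":0.035,"ax":0,"ay":0,"az":0},{"x":0.0975,"y":-0.166,"z":0.035,"ax":0,"ay":0,"az":0},{"x":0.0975,"y":-0.166,"z":0.035,"ax":0,"ay":0,"az":0},{"x":0.0975,"y":-0.166,"z":0.035,"ax":0,"ay":0,"az":0},{"x":0.0975,"y":-0.166,"z":0.035,"ax":0,"ay":0,"az":0},{"x":0.0975,"y":-0.166,"z":0.035,"ax":0,"ay":0,"az":0},{"x":0.0975,"y":-0.166,"z":0.035,"ax":0,"ay":0,"az":0}]' -1; done
python3 - <<'E'
from h import *
import cv2
cv2.imwrite("pics/side1.png",arm.get_image("side")[:,:,::-1])
print(arm.read_state()["joints"],proj("side",[[635,-203,100],[578,-118,245]]))
E
```

```text
clock: 1.0
position: [349.9, 327.1, 287.6]
ee_rot: [0.988, -0.157, -0.0, -0.0]
contact_force: [0.4, 0.4, 0.7]
gripper_width: -0.1
grasp_force: 0.0
clock: 1.8
position: [505.9, 61.5, 343.6]
ee_rot: [0.988, -0.157, -0.0, -0.0]
contact_force: [0.8, 0.4, 0.3]
gripper_width: 0.1
grasp_force: 0.0
clock: 2.6
position: [662.0, -203.9, 399.3]
ee_rot: [0.988, -0.157, -0.0, -0.0]
contact_force: [0.8, 0.5, 0.5]
gripper_width: 0.2
grasp_force: 0.0
[-0.07197081  0.47222998  0.54680951  0.00235066 -1.64592626  1.32341182] [[268.67856147 159.92811807]
 [283.13011677 130.67974016]]
```

View pics/side1.png

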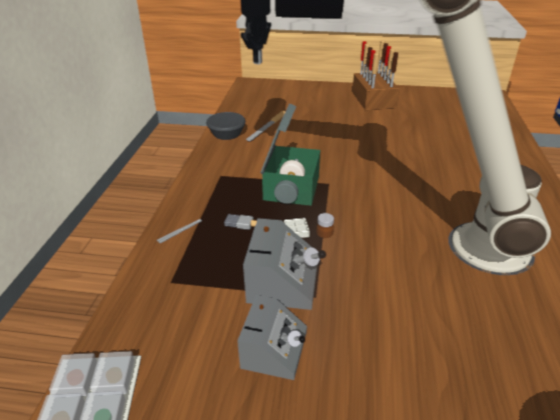

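The tool is behind and above the open hood, with the hood edge seen from about (278,131) to (295,106), as predicted. I'll go down behind it and push it over.

```bash
python3 -m handwheel '[{"x":0,"y":0,"z":-0.18,"ax":0,"ay":0,"az":0},{"x":0,"y":0,"z":-0.18,"ax":0,"ay":0,"az":0},{"x":0,"y":0,"z":-0.18,"ax":0,"ay":0,"az":0},{"x":0,"y":0,"z":-0.18,"ax":0,"ay":0,"az":0},{"x":0,"y":0,"z":-0.18,"ax":0,"ay":0,"az":0},{"x":-0.075,"y":0,"z":0,"ax":0,"ay":0,"az":0},{"x":-0.075,"y":0,"z":0,"ax":0,"ay":0,"az":0},{"x":-0.075,"y":0,"z":0,"ax":0,"ay":0,"az":0}]'
python3 -m handwheel '[{"x":-0.1,"y":0,"z":-0.025,"ax":0,"ay":0,"az":0},{"x":-0.085,"y":0,"z":-0.03,"ax":0,"ay":0,"az":0},{"x":-0.06,"y":0,"z":-0.04,"ax":0,"ay":0,"az":0},{"x":-0.05,"y":0,"z":-0.04,"ax":0,"ay":0,"az":0},{"x":-0.04,"y":0,"z":-0.04,"ax":0,"ay":0,"az":0},{"x":-0.04,"y":0,"z":-0.05,"ax":0,"ay":0,"az":0},{"x":-0.035,"y":0,"z":-0.05,"ax":0,"ay":0,"az":0},{"x":-0.025,"y":0,"z":-0.055,"ax":0,"ay":0,"az":0}]'
python3 -m handwheel '[{"x":-0.025,"y":0,"z":-0.055,"ax":0,"ay":0,"az":0},{"x":-0.02,"y":0,"z":-0.055,"ax":0,"ay":0,"az":0},{"x":-0.01,"y":0,"z":-0.055,"ax":0,"ay":0,"az":0},{"x":0,"y":0,"z":-0.04,"ax":0,"ay":0,"az":0},{"x":0,"y":0,"z":-0.02,"ax":0,"ay":0,"az":0},{"x":0,"y":0,"z":-0.01,"ax":0,"ay":0,"az":0},{"x":0,"y":0,"z":-0.01,"ax":0,"ay":0,"az":0},{"x":0,"y":0,"z":0,"ax":0,"ay":0,"az":0}]'
```

```text
clock: 3.45
position: [615.6, -202.3, 218.3]
ee_rot: [0.988, -0.157, -0.001, 0.0]
contact_force: [-0.4, 0.3, 0.4]
gripper_width: 0.4
grasp_force: 0.0
clock: 4.25
position: [529.0, -202.4, 152.8]
ee_rot: [0.988, -0.157, 0.0, -0.0]
contact_force: [0.3, 1.1, 0.9]
gripper_width: 0.0
grasp_force: 0.5
clock: 5.05
position: [518.1, -202.6, 105.5]
ee_rot: [0.988, -0.157, -0.001, 0.0]
contact_force: [-3.9, 1.7, 6.5]
gripper_width: 0.3
grasp_force: 3.5
```

```bash
python3 -m handwheel '[{"x":0,"y":0,"z":-0.01,"ax":0,"ay":0,"az":0},{"x":0,"y":0,"z":-0.01,"ax":0,"ay":0,"az":0},{"x":0,"y":0,"z":0,"ax":0,"ay":0,"az":0},{"x":0,"y":0,"z":0,"ax":0,"ay":0,"az":0},{"x":0,"y":0,"z":0,"ax":0,"ay":0,"az":0},{"x":0,"y":0,"z":0,"ax":0,"ay":0,"az":0},{"x":0,"y":0,"z":0,"ax":0,"ay":0,"az":0},{"x":0,"y":0,"z":0,"ax":0,"ay":0,"az":0}]'
```

```text
clock: 5.85
position: [518.1, -202.7, 105.3]
ee_rot: [0.988, -0.156, 0.0, 0.001]
contact_force: [-10.5, 6.3, 25.8]
gripper_width: -0.0
grasp_force: 12.9
```

Hood is shut: the tool stops dead at z 105 with 26 N. Next I'll work out the lever poses.

```bash
cat >> h.py <<'E'
P=np.array([530,202.4,60.]);a=np.array([1,0,1])/2**.5;u0=np.array([-1,0,1])/2**.5
def pose(th,r,back=0,tilt=40):   # th: lever joint 0..0.9
    S=R.from_rotvec(a*(th-.45)); c,s=np.cos(np.radians(tilt)),np.sin(np.radians(tilt))
    z=np.array([-s,0,-c]);y=np.array([0,-1.,0]);Rm=np.c_[np.cross(y,z),y,z]
    z=S.apply(z);return P+r*S.apply(u0)+(19-back)*z,S*R.from_matrix(Rm)
def delta(p,q,n):
    s=arm.read_state();d=(p-s["position"])/200;w=np.degrees((q*R.from_quat(s["ee_rot"]).inv()).as_rotvec())
    print("pos",p.round(1),"tot share",d.round(3),"deg",w.round(1),f"per row/{n}",(d/n).round(4),(w/90/n).round(4))
E
python3 - <<'E'
from h import *
s=arm.read_state();print(s["joints"].round(2))
p,q=pose(0,85,150)
delta(p-[0,0,220],q,16); print(pose(0,85,0)[0],q.as_matrix().round(2))
E
```

```text
[-0.08  0.39 -0.33  0.   -0.85  1.34]
pos [560.9 244.3  -6.3] tot share [ 0.214  2.235 -0.558] deg [-4.7 40.3 -6.7] per row/16 [ 0.0134  0.1397 -0.0349] [-0.0033  0.028  -0.0047]
[463.54992352 238.65178526  99.68226748] [[ 0.7  -0.31 -0.65]
 [-0.43 -0.9  -0.04]
 [-0.57  0.31 -0.76]]
```

```bash
python3 -m handwheel '[{"x":0,"y":0,"z":0.22,"ax":0,"ay":0,"az":0},{"x":0,"y":0,"z":0.22,"ax":0,"ay":0,"az":0},{"x":0,"y":0,"z":0.22,"ax":0,"ay":0,"az":0},{"x":0,"y":0,"z":0.22,"ax":0,"ay":0,"az":0},{"x":0,"y":0,"z":0.22,"ax":0,"ay":0,"az":0},{"x":0,"y":0,"z":0,"ax":0,"ay":0,"az":0},{"x":0,"y":0,"z":0,"ax":0,"ay":0,"az":0},{"x":0,"y":0,"z":0,"ax":0,"ay":0,"az":0}]' 0.4
for i in 1 2; do python3 -m handwheel '[{"x":0.0134,"y":0.14,"z":-0.035,"ax":-0.0033,"ay":0.028,"az":-0.0047},{"x":0.0134,"y":0.14,"z":-0.035,"ax":-0.0033,"ay":0.028,"az":-0.0047},{"x":0.0134,"y":0.14,"z":-0.035,"ax":-0.0033,"ay":0.028,"az":-0.0047},{"x":0.0134,"y":0.14,"z":-0.035,"ax":-0.0033,"ay":0.028,"az":-0.0047},{"x":0.0134,"y":0.14,"z":-0.035,"ax":-0.0033,"ay":0.028,"az":-0.0047},{"x":0.0134,"y":0.14,"z":-0.035,"ax":-0.0033,"ay":0.028,"az":-0.0047},{"x":0.0134,"y":0.14,"z":-0.035,"ax":-0.0033,"ay":0.028,"az":-0.0047},{"x":0.0134,"y":0.14,"z":-0.035,"ax":-0.0033,"ay":0.028,"az":-0.0047}]'; done
python3 - <<'E'
from h import *
import cv2
s=arm.read_state();print(s["joints"].round(2))
p,q=pose(0,85,150);delta(p,q,1)
S=lambda th:R.from_rotvec(a*(th-.45)).apply(u0)
pw=arm.camera_params("wrist");im=arm.get_image("wrist")[:,:,::-1].copy()
for r in(80,103,140):
    x=proj("wrist",P+r*S(0),pw)[0];print(r,x.round());cv2.drawMarker(im,tuple(int(v) for v in x),(0,0,255),0,12)
cv2.imwrite("pics/wrist2.png",im)
E
```

```text
clock: 6.65
position: [517.9, -202.3, 319.0]
ee_rot: [0.988, -0.157, -0.001, -0.0]
contact_force: [0.2, -0.1, 0.5]
gripper_width: 60.0
grasp_force: 0.0
clock: 7.45
position: [539.3, 22.5, 262.3]
ee_rot: [0.967, -0.183, -0.172, 0.049]
contact_force: [0.5, -0.6, 0.3]
gripper_width: 59.8
grasp_force: 0.0
clock: 8.25
position: [560.8, 246.4, 205.9]
ee_rot: [0.915, -0.204, -0.336, 0.096]
contact_force: [0.1, 0.0, 0.8]
gripper_width: 59.8
grasp_force: 0.0
[ 0.52  0.75  0.52 -0.32 -1.98  0.58]
pos [560.9 244.3 213.7] tot share [ 0.    -0.01   0.039] deg [ 0.2 -0.3  0.2] per row/1 [ 0.0003 -0.0103  0.0388] [ 0.0019 -0.0037  0.0024]
80 [284. 199.]
103 [284. 224.]
140 [284. 262.]
```

View pics/wrist2.png

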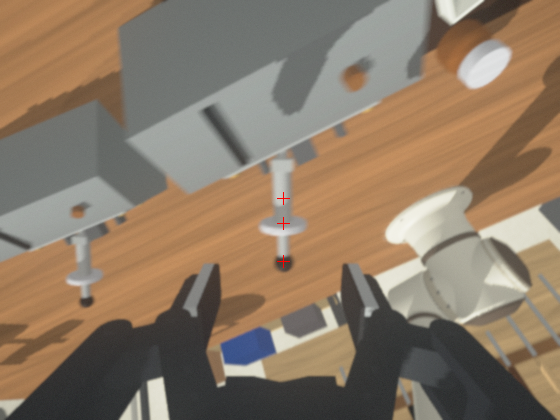

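The lever's ball (284,264), flange (284,226) and neck (284,195) lie within 2 px of the prediction, so I'll go in.

```bash
python3 -m handwheel '[{"x":0,"y":-0.01,"z":0.039,"ax":0.0019,"ay":-0.0037,"az":0.0024},{"x":-0.0695,"y":-0.004,"z":-0.0815,"ax":0,"ay":0,"az":0},{"x":-0.0695,"y":-0.004,"z":-0.0815,"ax":0,"ay":0,"az":0},{"x":-0.0695,"y":-0.004,"z":-0.0815,"ax":0,"ay":0,"az":0},{"x":-0.0695,"y":-0.004,"z":-0.0815,"ax":0,"ay":0,"az":0},{"x":-0.0695,"y":-0.004,"z":-0.0815,"ax":0,"ay":0,"az":0},{"x":-0.0695,"y":-0.004,"z":-0.0815,"ax":0,"ay":0,"az":0},{"x":-0.0695,"y":-0.004,"z":-0.0815,"ax":0,"ay":0,"az":0}]'
python3 -m handwheel '[{"x":0,"y":0,"z":0,"ax":0,"ay":0,"az":0},{"x":0,"y":0,"z":0,"ax":0,"ay":0,"az":0},{"x":0,"y":0,"z":0,"ax":0,"ay":0,"az":0},{"x":0,"y":0,"z":0,"ax":0,"ay":0,"az":0},{"x":0,"y":0,"z":0,"ax":0,"ay":0,"az":0},{"x":0,"y":0,"z":0,"ax":0,"ay":0,"az":0},{"x":0,"y":0,"z":0,"ax":0,"ay":0,"az":0},{"x":0,"y":0,"z":0,"ax":0,"ay":0,"az":0}]' -0.44
python3 - <<'E'
from h import *
import cv2
s=arm.read_state();print(s["joints"].round(2))
p,q=pose(0,85);delta(p,q,1)
cv2.imwrite("pics/wrist3.png",arm.get_image("wrist")[:,:,::-1])
delta(pose(0,101)[0],q,8)
for t in np.arange(0,.98,.12): print(t.round(2),(pose(t,101)[0]/200).round(4))
E
```

```text
clock: 9.1
position: [463.5, 236.5, 102.1]
ee_rot: [0.917, -0.202, -0.331, 0.093]
contact_force: [0.2, 0.3, -1.1]
gripper_width: 60.0
grasp_force: 0.0
clock: 9.9
position: [464.1, 237.9, 102.0]
ee_rot: [0.917, -0.202, -0.331, 0.093]
contact_force: [-0.2, 0.3, -0.3]
gripper_width: 24.0
grasp_force: 0.0
[ 0.58  0.68  0.12 -0.33 -1.63  0.64]
pos [463.5 238.7  99.7] tot share [-0.003  0.004 -0.012] deg [-0.1  0.3 -0. ] per row/1 [-0.0027  0.0038 -0.0115] [-0.0015  0.0034 -0.0003]
pos [453.4 245.6 109.9] tot share [-0.054  0.039  0.039] deg [-0.1  0.3 -0. ] per row/8 [-0.0067  0.0048  0.0049] [-0.0002  0.0004 -0.    ]
0.0 [2.2668 1.2281 0.5493]
0.12 [2.2508 1.173  0.5654]
0.24 [2.2396 1.1155 0.5766]
0.36 [2.2333 1.0566 0.5829]
0.48 [2.232  0.9971 0.5842]
0.6 [2.2358 0.9378 0.5804]
0.72 [2.2446 0.8795 0.5716]
0.84 [2.2582 0.8232 0.5579]
0.96 [2.2765 0.7695 0.5396]
```

View pics/wrist3.png

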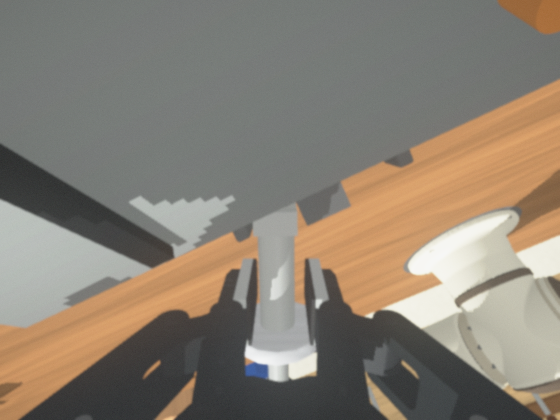

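The slot is astride the neck (shaft at about 276,290), with the flange (280,345) outward of the fingers. I'll draw the collar back.

```bash
python3 -m handwheel '[{"x":-0.0075,"y":0.0055,"z":0.0056,"ax":0,"ay":0.0004,"az":0},{"x":-0.0075,"y":0.0055,"z":0.0056,"ax":0,"ay":0.0004,"az":0},{"x":-0.0075,"y":0.0055,"z":0.0056,"ax":0,"ay":0.0004,"az":0},{"x":-0.0075,"y":0.0055,"z":0.0056,"ax":0,"ay":0.0004,"az":0},{"x":-0.0075,"y":0.0055,"z":0.0056,"ax":0,"ay":0.0004,"az":0},{"x":-0.0075,"y":0.0055,"z":0.0056,"ax":0,"ay":0.0004,"az":0},{"x":-0.0075,"y":0.0055,"z":0.0056,"ax":0,"ay":0.0004,"az":0},{"x":-0.0075,"y":0.0055,"z":0.0056,"ax":0,"ay":0.0004,"az":0}]'
python3 - <<'E'
from h import *
import cv2
cv2.imwrite("pics/wrist4.png",arm.get_image("wrist")[:,:,::-1])
s=arm.read_state();f=s["contact_force"];print(f, "along lever",f@R.from_rotvec(-.45*a).apply(u0))
delta(*pose(0,103),1)
E
```

```text
clock: 10.75
position: [453.8, 246.2, 111.2]
ee_rot: [0.917, -0.202, -0.331, 0.093]
contact_force: [7.5, -3.0, -2.4]
gripper_width: 23.5
grasp_force: 3.6
[ 7.30880294 -4.04195916 -2.9290258 ] along lever -8.2766639217737
pos [452.1 246.5 111.1] tot share [-0.008  0.001 -0.002] deg [-0.1  0.3 -0. ] per row/1 [-0.0083  0.0009 -0.0015] [-0.0013  0.003  -0.0003]
```

View pics/wrist4.png

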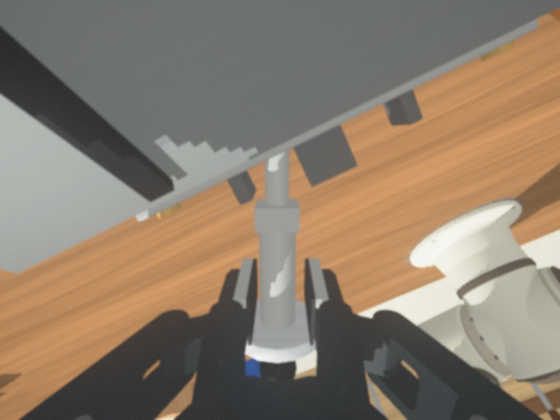

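The collar is well drawn back: its foot at (277,215) stands off the face, with bare shaft showing beneath. Now I'll flip the lever.

```bash
python3 -m handwheel '[{"x":-0.008,"y":-0.0278,"z":0.008,"ax":0.027,"ay":0,"az":0.027},{"x":-0.008,"y":-0.0283,"z":0.008,"ax":0.027,"ay":0,"az":0.027},{"x":-0.0057,"y":-0.029,"z":0.0057,"ax":0.027,"ay":0,"az":0.027},{"x":-0.0057,"y":-0.0295,"z":0.0057,"ax":0.027,"ay":0,"az":0.027},{"x":-0.0032,"y":-0.03,"z":0.0032,"ax":0.027,"ay":0,"az":0.027},{"x":-0.0032,"y":-0.03,"z":0.0032,"ax":0.027,"ay":0,"az":0.027},{"x":-0.0007,"y":-0.0303,"z":0.0007,"ax":0.027,"ay":0,"az":0.027},{"x":-0.0007,"y":-0.0303,"z":0.0007,"ax":0.027,"ay":0,"az":0.027}]'
python3 -m handwheel '[{"x":0.0019,"y":-0.0302,"z":-0.0019,"ax":0.027,"ay":0,"az":0.027},{"x":0.0019,"y":-0.0302,"z":-0.0019,"ax":0.027,"ay":0,"az":0.027},{"x":0.0045,"y":-0.0297,"z":-0.0045,"ax":0.027,"ay":0,"az":0.027},{"x":0.0045,"y":-0.0297,"z":-0.0045,"ax":0.027,"ay":0,"az":0.027},{"x":0.0069,"y":-0.0287,"z":-0.0069,"ax":0.027,"ay":0,"az":0.027},{"x":0.0069,"y":-0.0287,"z":-0.0069,"ax":0.027,"ay":0,"az":0.027},{"x":0.0093,"y":-0.0274,"z":-0.0093,"ax":0.027,"ay":0,"az":0.027},{"x":0,"y":0,"z":0,"ax":0,"ay":0,"az":0}]'
python3 - <<'E'
from h import *
import cv2
cv2.imwrite("pics/wrist5.png",arm.get_image("wrist")[:,:,::-1])
s=arm.read_state();f=s["contact_force"];print(f,s["joints"].round(2))
delta(*pose(.9,103),1);delta(*pose(.94,103),1);delta(*pose(.94,85),1)
E
```

```text
clock: 11.6
position: [447.3, 200.3, 117.8]
ee_rot: [0.941, 0.015, -0.339, -0.009]
contact_force: [7.3, -0.2, -3.6]
gripper_width: 23.8
grasp_force: 3.6
clock: 12.4
position: [454.8, 159.6, 110.4]
ee_rot: [0.917, 0.203, -0.33, -0.096]
contact_force: [6.7, 1.0, -2.9]
gripper_width: 24.3
grasp_force: 3.4
[ 5.89743747  0.63299867 -3.59066944] [ 0.45  0.62  0.01 -0.33 -1.6   1.65]
pos [452.1 158.3 111.1] tot share [-0.013 -0.008  0.003] deg [-0.3  0.3  0.1] per row/1 [-0.0131 -0.0077  0.0033] [-0.0028  0.0038  0.0008]
pos [453.4 154.7 109.8] tot share [-0.007 -0.026 -0.003] deg [1.4 0.3 1.7] per row/1 [-0.0066 -0.0258 -0.0032] [0.0151 0.0038 0.0188]
pos [464.6 163.2  98.6] tot share [ 0.05   0.017 -0.059] deg [1.4 0.3 1.7] per row/1 [ 0.0495  0.0166 -0.0594] [0.0151 0.0038 0.0188]
```

View pics/wrist5.png

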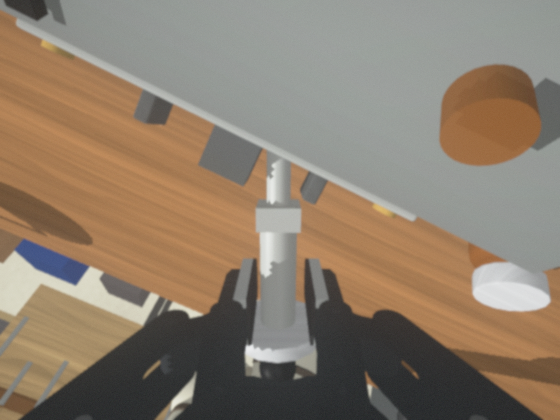

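The lever now stands between the hump (230,155) and the far stop (313,187), on its on side. I'll press a little further over, then let the collar down.

```bash
python3 -m handwheel '[{"x":-0.003,"y":-0.015,"z":-0.0015,"ax":0.0085,"ay":0,"az":0.0085},{"x":-0.003,"y":-0.015,"z":-0.0015,"ax":0.0085,"ay":0,"az":0.0085},{"x":0.0125,"y":0.0094,"z":-0.0124,"ax":0,"ay":0,"az":0},{"x":0.0125,"y":0.0094,"z":-0.0124,"ax":0,"ay":0,"az":0},{"x":0.0125,"y":0.0094,"z":-0.0124,"ax":0,"ay":0,"az":0},{"x":0.0125,"y":0.0094,"z":-0.0124,"ax":0,"ay":0,"az":0},{"x":0.0125,"y":0.0094,"z":-0.0124,"ax":0,"ay":0,"az":0},{"x":0,"y":0,"z":0,"ax":0,"ay":0,"az":0}]'
python3 - <<'E'
from h import *
import cv2
cv2.imwrite("pics/wrist6.png",arm.get_image("wrist")[:,:,::-1])
print(arm.read_state()["contact_force"])
delta(*pose(.9,85),1);delta(pose(.9,85,150)[0],pose(.9,85)[1],8)
E
```

```text
clock: 13.25
position: [463.5, 163.5, 98.1]
ee_rot: [0.911, 0.22, -0.332, -0.104]
contact_force: [0.9, 4.8, 0.9]
gripper_width: 24.1
grasp_force: 1.8
[1.97827122 4.76826625 0.60428494]
pos [463.5 166.1  99.7] tot share [0.    0.013 0.008] deg [-1.8 -0.  -1.5] per row/1 [0.0001 0.0134 0.008 ] [-0.0195 -0.0001 -0.0171]
pos [560.9 160.5 213.7] tot share [ 0.487 -0.015  0.578] deg [-1.8 -0.  -1.5] per row/8 [ 0.0608 -0.0019  0.0722] [-0.0024 -0.     -0.0021]
```

View pics/wrist6.png

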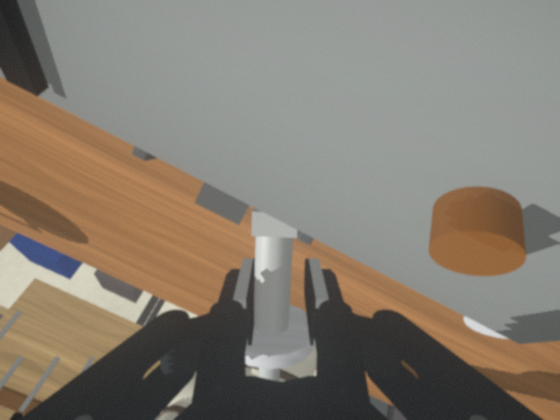

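The collar foot (273,225) is back down beside the hump and the lever is at its stop. I'll centre the slot, open, and back out.

```bash
python3 -m handwheel '[{"x":0,"y":0.012,"z":0.001,"ax":-0.01,"ay":0,"az":-0.01},{"x":0,"y":0,"z":0,"ax":0,"ay":0,"az":0},{"x":0,"y":0,"z":0,"ax":0,"ay":0,"az":0},{"x":0,"y":0,"z":0,"ax":0,"ay":0,"az":0},{"x":0,"y":0,"z":0,"ax":0,"ay":0,"az":0},{"x":0,"y":0,"z":0,"ax":0,"ay":0,"az":0},{"x":0,"y":0,"z":0,"ax":0,"ay":0,"az":0},{"x":0,"y":0,"z":0,"ax":0,"ay":0,"az":0}]' 0.4
python3 -m handwheel '[{"x":0.061,"y":-0.002,"z":0.0725,"ax":0,"ay":0,"az":0},{"x":0.061,"y":-0.002,"z":0.0725,"ax":0,"ay":0,"az":0},{"x":0.061,"y":-0.002,"z":0.0725,"ax":0,"ay":0,"az":0},{"x":0.061,"y":-0.002,"z":0.0725,"ax":0,"ay":0,"az":0},{"x":0.061,"y":-0.002,"z":0.0725,"ax":0,"ay":0,"az":0},{"x":0.061,"y":-0.002,"z":0.0725,"ax":0,"ay":0,"az":0},{"x":0.061,"y":-0.002,"z":0.0725,"ax":0,"ay":0,"az":0},{"x":0.061,"y":-0.002,"z":0.0725,"ax":0,"ay":0,"az":0}]'
python3 -m handwheel '[{"x":0,"y":0,"z":0.15,"ax":0,"ay":0,"az":0},{"x":0,"y":0,"z":0.15,"ax":0,"ay":0,"az":0},{"x":0,"y":0,"z":0.15,"ax":0,"ay":0,"az":0},{"x":0,"y":0,"z":0,"ax":0,"ay":0,"az":0},{"x":0,"y":0,"z":0,"ax":0,"ay":0,"az":0},{"x":0,"y":0,"z":0,"ax":0,"ay":0,"az":0},{"x":0,"y":0,"z":0,"ax":0,"ay":0,"az":0},{"x":0,"y":0,"z":0,"ax":0,"ay":0,"az":0}]'
python3 - <<'E'
from h import *
import cv2
im=arm.get_image("side")[:,:,::-1][90:315,220:350].copy()
w=arm.get_image("wrist")[:,:,::-1].copy();p=arm.camera_params("wrist")
for t in(.8,.9):
  for r in (80,103,140):
    x=proj("wrist",P+r*R.from_rotvec(a*(t-.45)).apply(u0),p)[0];print(t,r,x.round());cv2.circle(w,tuple(int(v) for v in x),2,(0,0,255) if t>.85 else (0,255,0),-1)
im=cv2.resize(im,(243,420));cv2.imwrite("pics/end.png",cv2.hconcat([w,im])[:,:800])
E
```

```text
clock: 14.1
position: [463.5, 164.5, 98.0]
ee_rot: [0.914, 0.209, -0.333, -0.098]
contact_force: [-0.5, -0.2, -0.1]
gripper_width: 60.1
grasp_force: 0.0
clock: 14.9
position: [561.4, 161.3, 214.6]
ee_rot: [0.914, 0.21, -0.333, -0.098]
contact_force: [0.5, -0.1, -0.1]
gripper_width: 59.8
grasp_force: 0.0
clock: 15.7
position: [560.9, 161.3, 303.0]
ee_rot: [0.914, 0.209, -0.334, -0.098]
contact_force: [-0.2, -0.5, 0.5]
gripper_width: 59.6
grasp_force: 0.0
0.8 80 [300. 127.]
0.8 103 [297. 150.]
0.8 140 [293. 184.]
0.9 80 [308. 128.]
0.9 103 [307. 150.]
0.9 140 [306. 185.]
```

View pics/end.png

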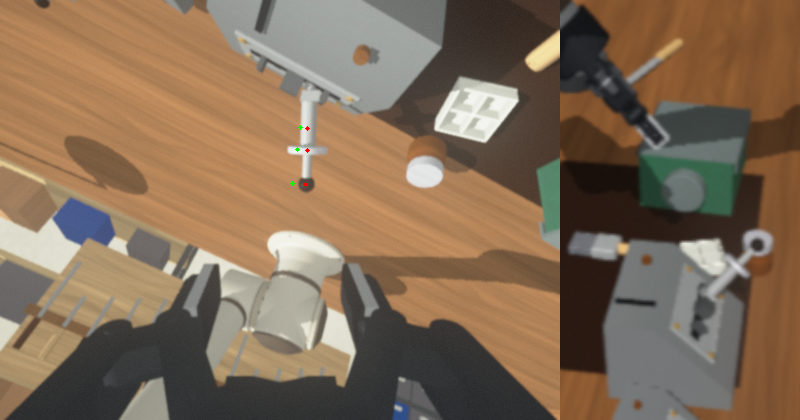

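The ball (306,185) and flange (307,150) sit on the marks for 0.9 rad with the collar seated. The hood lies flat, the jar and tray look undisturbed, and the arm is clear.

```bash
python3 -c "
from bench import arm
print(arm.job_done())"
```

```text
the job is handed in; nothing more can be done
None
```

I handed the job in at about 16 s of the 58 s: the hood is shut, the lever is over on its on side with the collar dropped back into lock, and the arm is clear; the verdict wasn't returned.

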